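Shut the waste box and dog down its lid

TASK

Shut the lid of the steel waste box all the way, then swing the box's handle round over the lid until its pin has ridden over the hump of the catch and dropped home into the notch behind it. Feel for the stop and do not force the handle; let go at the end, and leave the glassware and other things round the box where they stand.

Things in the scene. Friction and masses are not known exactly. Their poses are not given: they have to be found in the camera images.
- wastebox: The waste box: sheet steel, 200 (x) by 240 (y) by 110 mm high without the lid, fixed to the bench, vials inside. Origin: centre of its underside; -x is its front, the lid is hinged along its +x edge, the handle stands on its +y side, z up. Yaw within 0.3 rad of 0.
- lid (a joint): Opening angle of the box's lid, rad: 0 = shut, up to 1.45; starts between 0.8 and 1.15. The lid is a steel slab 200 mm deep, 240 mm wide, 12 mm thick (top at 122 mm when shut), 0.6 kg. Its stiff hinge keeps it wherever it is left, so it must be pushed down all the way onto its slightly soft gasket; pushing at the front edge takes 2 to 8 N. The brass catch sits on top near its +y edge.
- lid_hinge (a point): Point on the lid's hinge line (parallel to the box's y), middle of the width, at the underside of the lid, 110 mm above the bench.
- lid_front (a point): Point on the lid's outer (upper) face at its front edge, 202 mm from the hinge line and 12 mm above the underside, 35 mm to the box's -y side of the middle; the outer face is bare from here on towards -y.
- handle_turn (a joint): Turn of the handle about its upright pivot, rad, counter-clockwise from above. At 0 the lever points 165 deg counter-clockwise of the box's +x (to the front, off the lid); starts 0.02 to 0.3. Nearly free until its pin meets the catch's ramp at 0.75 to 1.3. Middle of the notch: somewhere in 1.37 to 1.87, as the catch was bolted on through slots (not measured). A fixed stop ends the notch.
- handle_lift (a joint): Rise of the spring-loaded handle, m: 0 free, 0.007 on the crest of the catch (some 0.16 rad before the middle of the notch), 0.002 to 0.003 with the pin down in the notch; limit 0.014. Spring and weight press it down with 6 N in all, plus 0.3 N per mm. Turning up the ramp takes some 3 to 8 N at the knob (a finger that rubs on the knob adds to it), then the pin drops; let go on the ramp, it slides back.
- knob (a point): Centre of the top of the handle's upright black knob: 18 mm diameter, 43 mm tall, standing on the lever's outer end 130 mm from the pivot axis. Its top is 201 mm above the bench and the lever's upper face 158 mm, both plus the lift. The lever is a bar 18 mm wide and 10 mm thick; the pin (12 mm, round nose) hangs under it 75 mm from the pivot.
- latch: The latch on the box's +y side: bracket, post and everything on it, handle included. Origin on the handle's upright pivot axis, at bench height, 145 mm to the box's +y side and 10 mm to its -x side of the box's middle; axes as the box's. The handle's hub is 30 mm in diameter.
- beaker: Glass beaker, 68 mm wide, 88 mm tall, before the box; origin at the underside. Bystander.
- small_beaker: Glass beaker, 52 mm wide, 68 mm tall, on the box's -y side; origin at the underside. Bystander.
- reagent_bottle: Brown glass bottle, 64 mm wide, 125 mm tall, on the box's +y side; origin at the underside. Bystander.
- jar: White plastic jar, 52 mm wide, 60 mm tall, on the box's +y side; origin at the underside. Bystander.
- dish: Shallow glass dish, 90 mm wide, 16 mm tall; origin at the underside. Bystander.
- spatula: Thin steel laboratory spatula 195 mm long, 14 mm wide, lying flat; origin at its middle. Bystander.
- wash_bottle: White plastic bottle, 66 mm wide, 150 mm tall, on the box's -y side; origin at the underside. Bystander.

How it is judged:
By the outcome, as a careful person would: the job done as asked, in the order asked, and still so for the second after the job is handed in, with the robot touching nothing.
It also fails if it takes over 67 s, if anything falls off the work surface, if the arm or the gripper's body presses on something with over 40 N, if the wrist force passes 120 N, or if a joint passes its speed limit or range.

ROBOT

A 6-joint arm with a two-finger parallel gripper is mounted at the origin on the work surface. World frame = base frame: x ahead of the robot, y to its left, z up, the work surface at z = 0. Lengths are in mm, angles in rad, forces in N, time in s.
With the tool pointing down it reaches from about 325 to 900 mm from the base axis. Payload 3.5 kg.
Tool frame: the origin (TCP) lies between the finger pads; the fingertips stand 8 mm ahead of it and the grasp point (between the pads) lies 11 mm behind it; z points along the fingers, y is the direction in which the jaws open and shut (so a half turn about z gives the same grasp; the last joint's range is limited). The gripper opens to 85 mm and grips with 20 to 120 N. Pads are 22 mm wide; open, the fingers measure 114 mm over their backs; the gripper's body (76 mm by 85 mm) begins 54 mm behind the grasp point. The pads swing forward as they close: fully open they stand 13 mm farther back than shut.
Start: joints at [1.238, 0.276, -0.026, 1.268, 0, 1.467], TCP at [142.371, 608.566, 239.313] pointing down, gripper open.
Joint ranges: [-3.12, 3.12], [-0.85, 1.88], [-1.08, 1.24], [-1.95, 2.15], [-1.57, 1.53], [-3.14, 3.14]. Speed limits (rad/s): [2.57, 2.57, 3.14, 3.14, 3.14, 3.14].

INTERFACE

Orientations are given as [roll, pitch, yaw] about the fixed x, y, z axes, in that order (R = Rz(yaw) Ry(pitch) Rx(roll)).
In Python, from cell import robot gives the robot as it stands. Calls block until the motion is done:
- robot.move_ptp(position, orientation): joint-space move of the TCP to a pose.
- robot.servo_line(position, rot=None, vel=150): straight line of the TCP; rot=None keeps the orientation; vel is the mean speed in mm/s.
- robot.move_joints(angles): joint-space move.
- robot.grip(opening): opening from 0.0 (shut) to 1.0 (fully open); the grip force is fixed at half the most; returns when the fingers have stopped.
- robot.wait(seconds).
- robot.inverse_kinematics(position, orientation): joint angles nearest the present ones, or None.
- robot.get_state(): the state.
- robot.snapshot(name): name is "scene" or "side" or "wrist"; returns the picture (400x640x3 uint8, red, green, blue); there is no depth.
- robot.camera_info(name): a dict with "camera_matrix" (3x3 intrinsics, pixels), "view" (4x4, takes a point from world to camera coordinates). Camera axes: x right, y up, looking along -z (the intrinsics and any distortion apply to the point x, -y, -z); pixel columns grow to the right and rows downward; lengths in mm; the calibration is good to about 2 mm. A picture is of the moment at which its call begins: read the wrist's pose just before it. camera_info takes no time and is no camera call; for the wrist camera it gives the pose at the moment of the call.
A pose or a line that the arm cannot do raises robot.MotionError and nothing moves.
- robot.job_done(): hands the job in, once; it reports no verdict.
The state is a dict: "time": time; "q": joint angles; "qvel": joint speeds; "tau": joint torques, N m; "tcp_pos": TCP position; "tool_rot": TCP orientation; "ft_force": force on the tool from outside, world axes, zero at the start; "moment": the same for the moment, N m; "width": opening from 0.0 (shut) to 1.0 (fully open).
Only numpy, scipy, OpenCV 4.12 (cv2) and the standard library are available. Lean on these libraries where they do the work, as an engineer would, in place of code of your own. Each camera call takes 0.05 s, during which the arm holds its last target.

## Working session

There is one attempt and no reset: what is moved stays moved. The work goes in short steps, each a Python script; the robot and the scene stay as the last script left them, time stands still between calls to the robot, and variables do not carry over. Pictures are saved under pics/ and viewed, and the job is handed in when it is done.

```bash
ls; mkdir -p pics; python3 - <<'E'
from cell import robot
import cv2
for n in ["scene","side","wrist"]:
    c=robot.camera_info(n); print(n,c)
    im=robot.snapshot(n); cv2.imwrite(f"pics/{n}0.png",im[:,:,::-1])
print(robot.get_state())
E
```

```text
pics
scene {'camera_matrix': array([[412.3256671 ,   0.        , 321.08742963],
       [  0.        , 412.3256671 , 204.31039205],
       [  0.        ,   0.        ,   1.        ]]), 'view': array([[-9.48681772e-01,  3.16228365e-01,  1.58645217e-03,
         5.59721781e+02],
       [-2.13310256e-01, -6.43615979e-01,  7.35021908e-01,
        -3.75591197e+01],
       [ 2.33455843e-01,  6.96963480e-01,  6.78041501e-01,
        -1.40424067e+03],
       [ 0.00000000e+00,  0.00000000e+00,  0.00000000e+00,
         1.00000000e+00]])}
side {'camera_matrix': array([[509.85351355,   0.        , 312.03997319],
       [  0.        , 509.85351355, 203.85550153],
       [  0.        ,   0.        ,   1.        ]]), 'view': array([[ 7.13328138e-01, -7.00626133e-01,  1.69112165e-02,
        -4.41726045e+02],
       [ 4.95242963e-01,  5.21001522e-01,  6.95191932e-01,
        -3.44970711e+02],
       [-4.95880404e-01, -4.87524805e-01,  7.18625207e-01,
        -1.04802552e+03],
       [ 0.00000000e+00,  0.00000000e+00,  0.00000000e+00,
         1.00000000e+00]])}
wrist {'camera_matrix': array([[283.23
[... 436 characters left out ...]
0000e+00,  0.00000000e+00,
         1.00000000e+00]])}
{'time': 0.15, 'q': array([ 1.23762836e+00,  2.76993382e-01, -2.75189270e-02,  1.26797726e+00,
       -1.40673425e-05,  1.46743737e+00]), 'qvel': array([-0.00088656, -0.00244053,  0.00508215, -0.00142991,  0.00032555,
       -0.00053748]), 'tau': array([ 8.25665702e-04, -4.46056294e+01,  2.95638210e+01,  1.05136578e-02,
       -1.35840351e-04,  2.34015197e-06]), 'tcp_pos': array([142.17250907, 608.03437328, 238.41686178]), 'tool_rot': array([-3.13990699e+00, -1.60708285e-04,  2.91178352e+00]), 'ft_force': array([-0.5811129 , -0.63667003, -0.50842128]), 'moment': array([ 0.01782108, -0.02301145,  0.0426376 ]), 'width': 0.9998072679841415}
```

View pics/scene0.png

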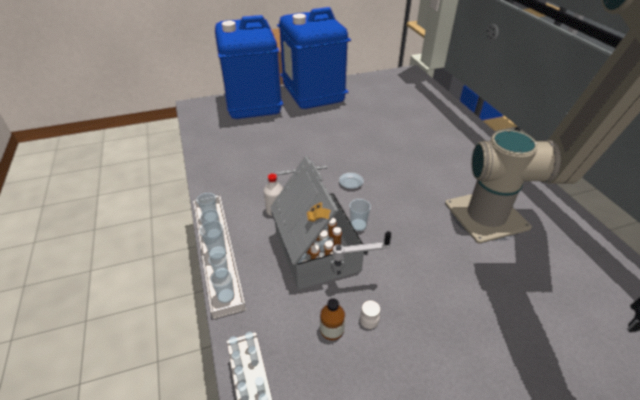

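View pics/side0.png

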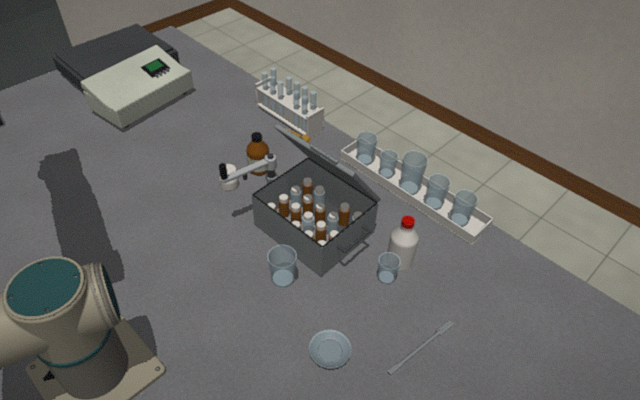

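View pics/wrist0.png

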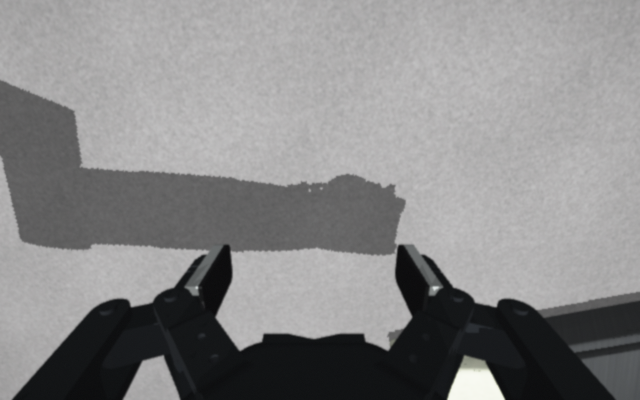

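The scene view shows the box at about (320,240), with the lid open and the handle lever reaching from (338,255) to the knob at (388,238). The side view shows the box at (315,210) with the knob at about (223,172). I'll enlarge both.

```bash
python3 - <<'E'
import cv2
a=cv2.imread("pics/side0.png")[115:285,205:405]; cv2.imwrite("pics/side0c.png",cv2.resize(a,None,fx=3.5,fy=3.5,interpolation=cv2.INTER_CUBIC))
a=cv2.imread("pics/scene0.png")[150:300,255:405]; cv2.imwrite("pics/scene0c.png",cv2.resize(a,None,fx=4,fy=4,interpolation=cv2.INTER_CUBIC))
E
```

```text
(no output)
```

View pics/side0c.png

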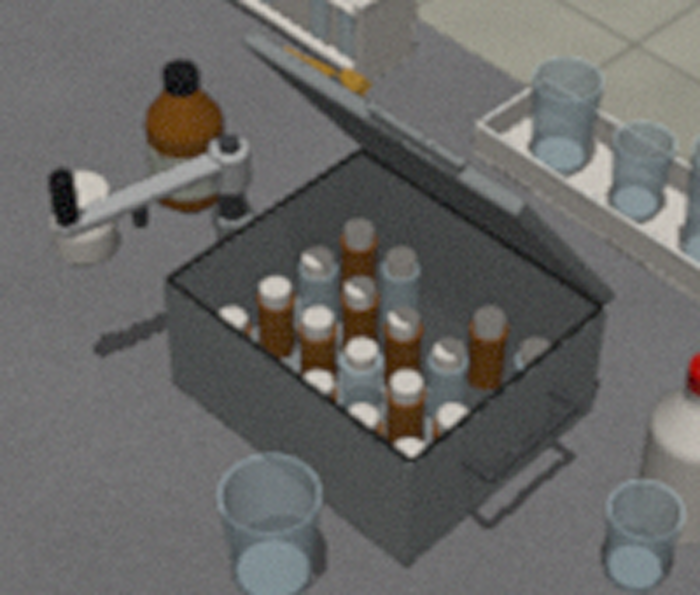

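View pics/scene0c.png

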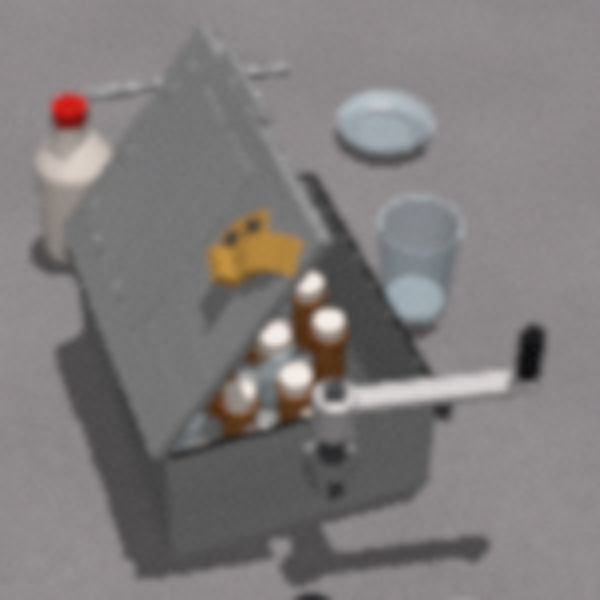

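```bash
cat > h.py <<'E'
import numpy as np, cv2
from cell import robot
def proj(name,P,ci=None):
    ci=ci or robot.camera_info(name); P=np.atleast_2d(P)
    c=(ci['view']@np.c_[P,np.ones(len(P))].T).T[:,:3]; c=c*[1,-1,-1]
    p=(ci['camera_matrix']@c.T).T; return p[:,:2]/p[:,2:]
def Rz(a): c,s=np.cos(a),np.sin(a); return np.array([[c,-s,0],[s,c,0],[0,0,1]])
def b2w(x,y,yaw,P): return np.atleast_2d(P)@Rz(yaw).T+[x,y,0]
def lidpt(al,r,y,h):  # r from hinge toward front, h above underside ; hinge at +x edge
    return [100-r*np.cos(al)+h*np.sin(al), y, 110+r*np.sin(al)+h*np.cos(al)]
def knob(th,lift=0,r=130,z=201):
    a=np.deg2rad(165)+th; return [-10+r*np.cos(a),145+r*np.sin(a),z+lift]
def crop(im,x0,y0,x1,y1,f,fn):
    a=im[y0:y1,x0:x1,::-1]; cv2.imwrite(fn,cv2.resize(a,None,fx=f,fy=f,interpolation=cv2.INTER_CUBIC))
E
cat > fit.py <<'E'
from h import *
from scipy.optimize import least_squares
S=lambda u,v:(u/3.5+205,v/3.5+115); C=lambda u,v:(u/4+255,v/4+150)
def model(p):
    x,y,w,al,th=p
    side=[[-100,120,110],[-100,-120,110],[100,-120,110],[100,120,110],[-100,-120,0],[-100,120,0],
      lidpt(al,202,120,12),lidpt(al,202,-120,12),knob(th)]
    sc=[[100,120,110],[-100,120,110],lidpt(al,202,120,12),lidpt(al,202,-120,12),[100,120,0],[-100,120,0],knob(th)]
    return proj('side',b2w(x,y,w,side)),proj('scene',b2w(x,y,w,sc))
ms=np.array([S(168,280),S(412,460),S(603,303),S(365,152),S(408,565),S(172,380),S(248,38),S(525,205),S(62,176)])
mc=np.array([C(165,455),C(437,400),C(325,240),C(200,30),C(172,552),C(410,490),C(533,328)])
f=lambda p:np.r_[(model(p)[0]-ms).ravel(),(model(p)[1]-mc).ravel()]
r=least_squares(f,[600,200,0,1,.1],x_scale=[100,100,.1,.1,.1],loss='soft_l1')
print(r.x); print(f(r.x).reshape(-1,2).round(1))
E
python3 fit.py
```

```text
[ 5.98015432e+02 -2.86019406e+01  3.36546406e-02  9.23759506e-01
  8.22437483e-02]
[[-1.4 -0.1]
 [ 0.3  1.5]
 [ 1.3  0.8]
 [-1.5 -1.3]
 [ 0.   0.6]
 [ 0.3  1.1]
 [-0.8 -1.5]
 [-0.9  0.2]
 [ 0.3  0.1]
 [-0.8  2.6]
 [-0.6 -3.2]
 [-0.2  0.6]
 [-0.1 -1. ]
 [-1.   2.7]
 [ 3.5 -1.2]
 [-0.9  0.7]]
```

Fit residuals are about 1 px: box at (598, -29), yaw 0.03, lid 0.92 rad, handle 0.08. I'll check IK along the planned paths before moving.

```bash
cat >> h.py <<'E'
BX,BY,W,AL,TH=598.0,-28.6,0.0337,0.924,0.082
def W3(P): return b2w(BX,BY,W,P)[0]
def lidtcp(al,r=188,y=-45,up=0):
    F=lidpt(al,r,y,12); return W3([F[0]+11,y,F[2]+8+up])
E
python3 - <<'E'
from h import *
pi=np.pi
for yw in (W,W+pi):
  for al in (1.05,.5,0):
    print('lid',yw,lidtcp(al),robot.inverse_kinematics(lidtcp(al),[pi,0,yw]))
for th in (0,.8,1.6,1.9):
  a=np.deg2rad(165)+th+W
  k=W3(knob(th))
  for t in (a+pi/2,a-pi/2,a,a+pi):
    q=robot.inverse_kinematics([k[0],k[1],185],[pi,0,t]); print(th,k.round(),round(t,2),None if q is None else np.round(q,2))
E
```

```text
lid 0.0337 [627.36611276 -72.63555231 287.04641899] [-0.2175723   0.26875467  0.0635043   1.36554596  0.          2.89032035]
lid 0.0337 [551.31118374 -75.19957414 218.662992  ] [-0.25174633  0.16750288 -0.20766267  1.19563078  0.          2.85614633]
lid 0.0337 [522.5599329  -76.16885825 130.        ] [-0.26718754  0.19061563 -0.37996232  1.00021838  0.          2.84070511]
lid 3.175292653589793 [627.36611276 -72.63555231 287.04641899] [-0.2175723   0.26875467  0.0635043   1.36554596  0.         -0.2512723 ]
lid 3.175292653589793 [551.31118374 -75.19957414 218.662992  ] [-0.25174633  0.16750288 -0.20766267  1.19563078  0.         -0.28544633]
lid 3.175292653589793 [522.5599329  -76.16885825 130.        ] [-0.26718754  0.19061563 -0.37996232  1.00021838  0.         -0.30088754]
0 [456. 145. 201.] 4.48 [ 0.17  0.05 -0.41  1.11  0.   -1.17]
0 [456. 145. 201.] 1.34 [ 0.17  0.05 -0.41  1.11  0.    1.97]
0 [456. 145. 201.] 2.91 [ 0.17  0.05 -0.41  1.11  0.    0.4 ]
0 [456. 145. 201.] 6.06 [ 0.17  0.05 -0.41  1.11  0.   -2.74]
0.8 [474.  46. 201.] 5.28 [-0.04  0.05 -0.42  1.11  0.   -2.18]
0.8 [474.  46. 201.] 2.14 [-0.04  0.05 -0.42  1.11  0.    0.96]
0.8 [474.  46. 201.] 3.71 [-0.04  0.05 -0.42  1.11  0.   -0.61]
0.8 [474.  46. 201.] 6.86 [-0.04  0.05 -0.42  1.11  0.    2.53]
1.6 [557. -11. 201.] 6.08 [-0.14  0.19 -0.25  1.13  0.   -3.08]
1.6 [557. -11. 201.] 2.94 [-0.14  0.19 -0.25  1.13  0.    0.06]
1.6 [557. -11. 201.] 4.51 [-0.14  0.19 -0.25  1.13  0.   -1.51]
1.6 [557. -11. 201.] 7.66 [-0.14  0.19 -0.25  1.13  0.    1.63]
1.9 [596. -13. 201.] 6.38 [-0.13  0.26 -0.17  1.15  0.    2.91]
1.9 [596. -13. 201.] 3.24 [-0.13  0.26 -0.17  1.15  0.   -0.23]
1.9 [596. -13. 201.] 4.81 [-0.13  0.26 -0.17  1.15  0.   -1.8 ]
1.9 [596. -13. 201.] 7.96 [-0.13  0.26 -0.17  1.15  0.    1.34]
```

```bash
python3 - <<'E'
from h import *
pi=np.pi; R=[pi,0,W+pi]
p=lambda s:print(s,round(robot.get_state()['time'],2),robot.get_state()['tcp_pos'].round(1),robot.get_state()['ft_force'].round(1),flush=True)
robot.servo_line([142,608,420],vel=250); p('up')
robot.grip(0.0); p('grip')
s=lidtcp(1.05,up=60)
robot.move_ptp(s,R); p('above')
im=robot.snapshot('side'); cv2.imwrite('pics/s1.png',im[:,:,::-1])
robot.servo_line(lidtcp(1.05),vel=100); p('down')
im=robot.snapshot('scene'); cv2.imwrite('pics/c1.png',im[:,:,::-1])
E
```

```text
up 1.02 [141.9 607.6 418.5] [-0.2  0.5 -0.5]
grip 1.79 [142.  608.  420.1] [-0.1 -0.3 -0.3]
above 4.74 [627.4 -71.8 347.2] [ 0.2 -0.6  0.3]
down 5.54 [627.7 -72.7 287.5] [-0.1 -0.6  0.1]
```

View pics/s1.png

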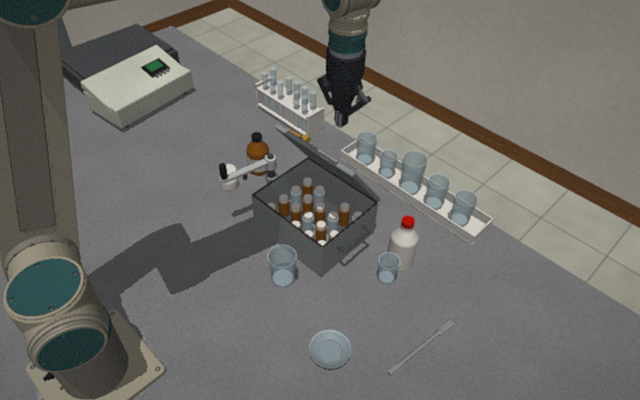

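View pics/c1.png

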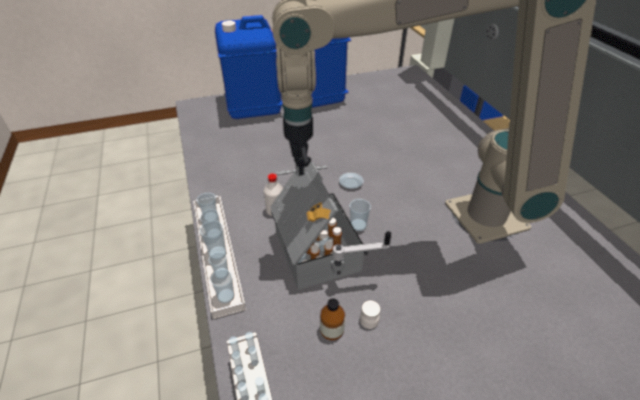

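The fingertips, at (305,165) in the scene view, are just above the lid's outer face near the front edge. Next I push along the arc.

```bash
python3 - <<'E'
from h import *
for al in list(np.arange(.98,.05,-.08))+[.03,0]:
    robot.servo_line(lidtcp(al),vel=90)
    s=robot.get_state(); print(round(al,2),round(s['time'],2),s['tcp_pos'].round(1),s['ft_force'].round(1),flush=True)
    if np.linalg.norm(s['ft_force'])>25: print('stop');break
E
```

```text
0.98 5.89 [615.8 -73.1 281.4] [-0.4 -0.5 -0.2]
0.9 6.21 [603.  -73.4 272.9] [-0.  -0.2 -0.2]
0.82 6.53 [590.8 -73.8 263.5] [-0.1  0.7  0.2]
0.74 6.84 [579.3 -74.1 253.2] [-0.1  0.   0.3]
0.66 7.16 [568.9 -74.5 242.4] [-0.5  0.3  0.7]
0.58 7.47 [559.4 -74.8 230.7] [-0.6  0.   0.8]
0.5 7.79 [550.9 -75.1 218.3] [-0.2  0.3  0. ]
0.42 8.11 [543.2 -75.3 205.2] [-0.2  1.   0.1]
0.34 8.43 [536.8 -75.6 191.5] [ 0.  -0.4  0.6]
0.26 8.74 [531.4 -75.7 177.5] [0.1 0.2 0.2]
0.18 9.06 [527.2 -75.9 163. ] [-0.3 -0.3  0.3]
0.1 9.38 [524.2 -76.  148.3] [ 0.4 -0.1  1.2]
0.03 9.68 [522.6 -76.  135.3] [0.5 0.1 0.7]
0 9.93 [523.5 -76.4 130.5] [ 1.7 -0.1  0.6]
```

```bash
python3 - <<'E'
from h import *
im=robot.snapshot('side'); crop(im,180,60,420,290,3,'pics/s2.png')
im=robot.snapshot('scene'); crop(im,230,100,430,300,3,'pics/c2.png'); print(robot.get_state()['ft_force'])
E
```

```text
[ 0.32511579 -0.54214508  1.84273409]
```

View pics/s2.png

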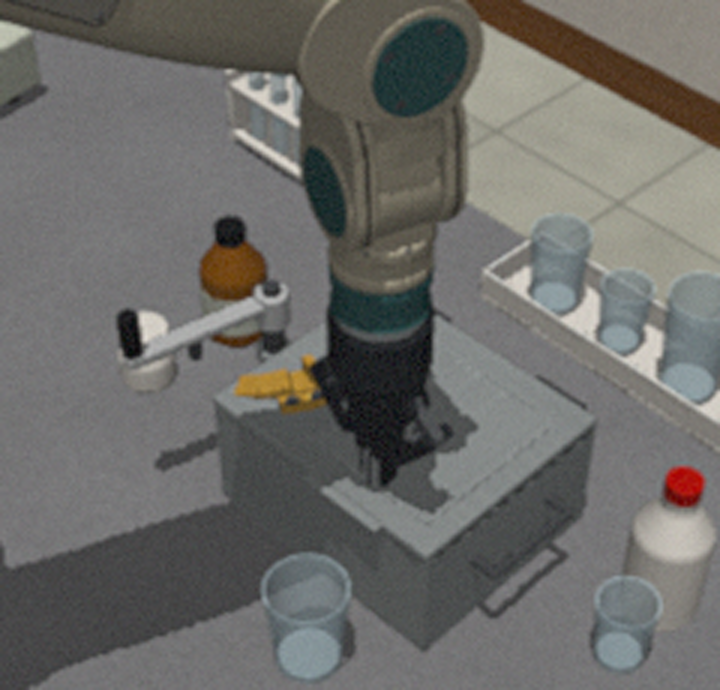

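View pics/c2.png

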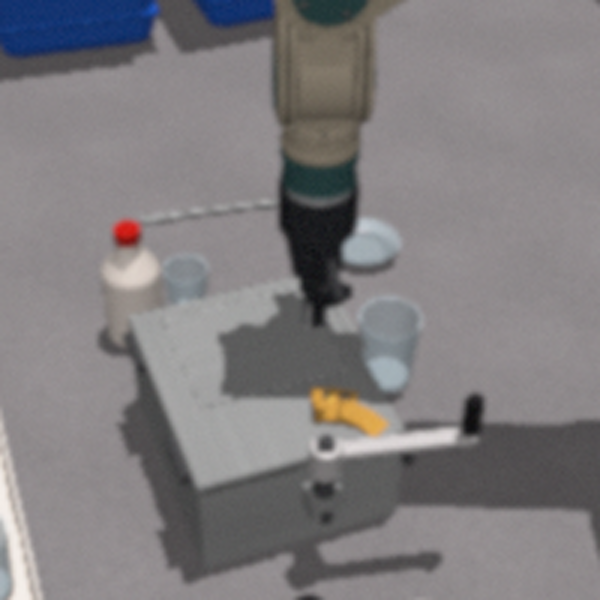

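The lid is nearly shut. Now I press it onto the gasket in small steps, watching the force.

```bash
python3 - <<'E'
from h import *
b=robot.get_state()['tcp_pos']; x,y=lidtcp(0)[:2]
for i in range(1,24):
    robot.servo_line([x,y,130-.7*i],vel=15)
    s=robot.get_state(); print(i,round(s['time'],2),s['tcp_pos'].round(2),s['ft_force'].round(1),flush=True)
    if s['ft_force'][2]>20: print('stop');break
E
```

```text
1 10.28 [523.47 -76.4  130.46] [-1.5 -0.2  6.2]
2 10.53 [523.47 -76.42 130.43] [-2.1  1.1 10.5]
3 10.78 [523.49 -76.43 130.38] [-2.9  0.6 14. ]
4 11.03 [523.49 -76.42 130.36] [-4.4  0.5 18. ]
5 11.28 [523.51 -76.45 130.31] [-5.8  1.7 21.1]
stop
```

The lid hit a hard stop at z≈122.3 with 21 N. I'll lift off and go to the handle, on the +y side of the knob.

```bash
cat >> h.py <<'E'
def push(th,z=180,d=20,yoff=0):
    a=np.deg2rad(165)+th; k=np.array(knob(th)); t=np.array([-np.sin(a),np.cos(a),0])
    P=W3(k-d*t); P[2]=z; return P,[np.pi,0,a+W-np.pi/2]
E
python3 - <<'E'
from h import *
p=lambda s:print(s,round(robot.get_state()['time'],2),robot.get_state()['tcp_pos'].round(1),robot.get_state()['ft_force'].round(1),flush=True)
x,y=lidtcp(0)[:2]
robot.servo_line([x,y,260],vel=200);p('up')
im=robot.snapshot('side'); crop(im,180,60,420,290,3,'pics/s3.png')
P,R=push(TH-.17,z=260)
robot.move_ptp(P,R);p('above')
im=robot.snapshot('side'); crop(im,180,60,420,290,3,'pics/s4.png')
im=robot.snapshot('scene'); crop(im,230,100,430,300,3,'pics/c4.png')
im=robot.snapshot('wrist'); cv2.imwrite('pics/w4.png',im[:,:,::-1])
k=W3(knob(TH)); print(k, proj('wrist',[k]))
E
```

```text
up 12.09 [521.6 -75.9 258.4] [ 0.9  0.  -0.4]
above 14.22 [465.8 175.2 259.8] [-0.2  0.4 -0.5]
[454.50506367 134.90615913 201.        ] [[313.81393235 263.4643335 ]]
```

View pics/s4.png

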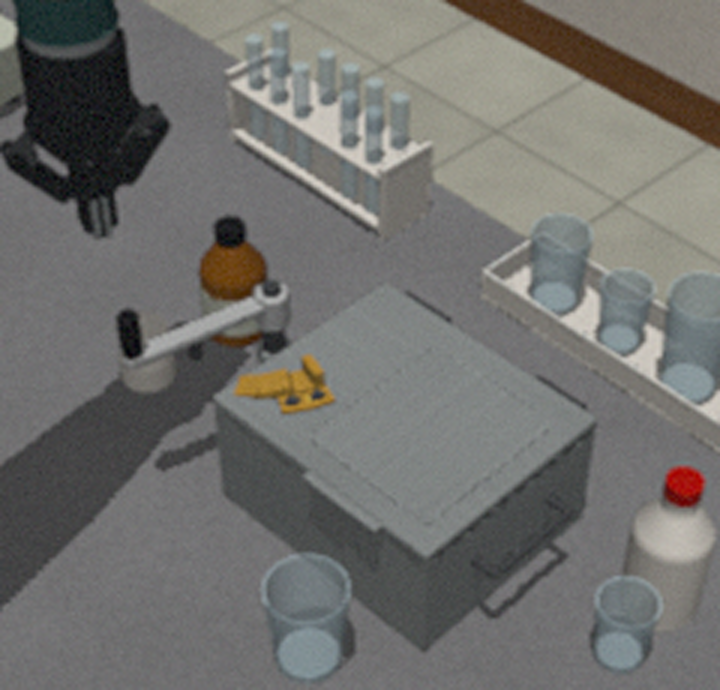

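View pics/c4.png

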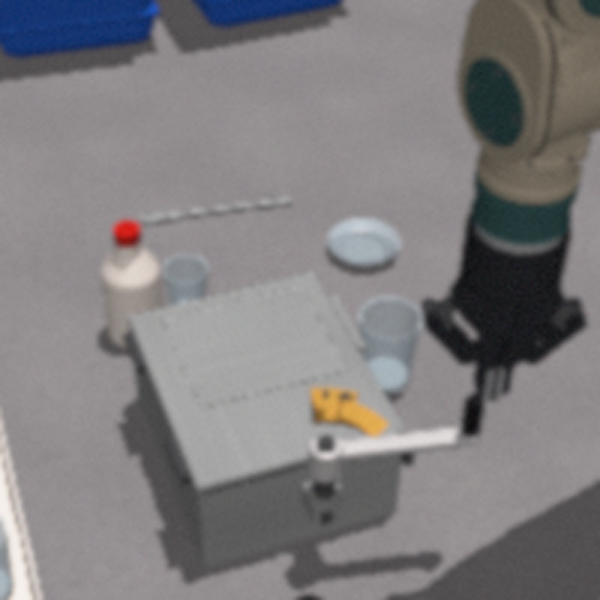

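View pics/w4.png

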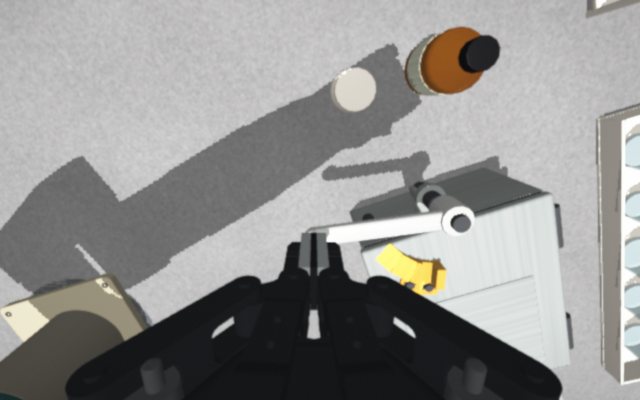

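View pics/s3.png

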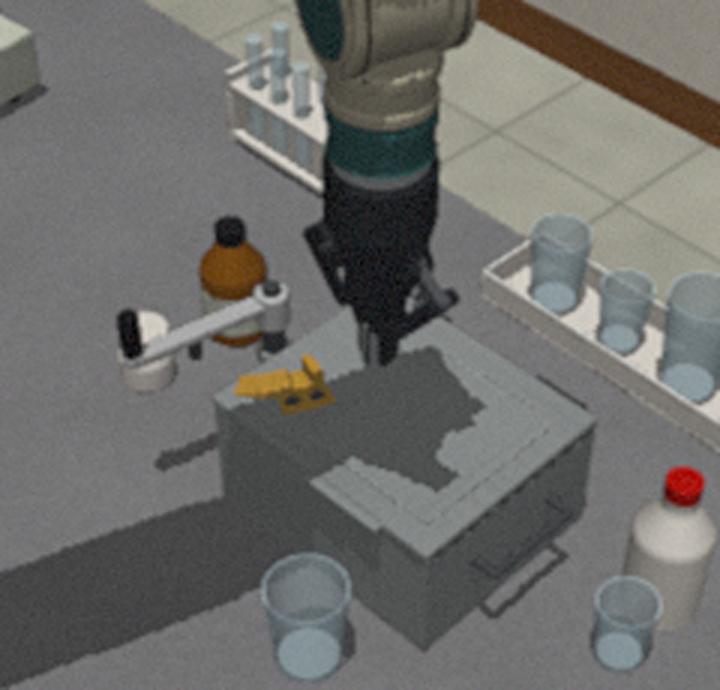

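The lid stays flush. In the side crop the finger is above and on the +y side of the knob at (130,330). I descend and start pushing.

```bash
cat > go.py <<'E'
from h import *
import sys
def run(th,th_end,step,fmax,vel):
    log=[]
    while th<th_end-1e-6:
        th=min(th+step,th_end); P,R=push(th); robot.servo_line(P,R,vel=vel)
        s=robot.get_state(); a=np.deg2rad(165)+th+W; t=np.array([-np.sin(a),np.cos(a),0]); r=np.array([np.cos(a),np.sin(a),0])
        f=s['ft_force']; ft,fr=-f@t,f@r
        print(f"{th:.3f} t={s['time']:.2f} ft={ft:.1f} fr={fr:.1f} fz={f[2]:.1f} lag={(P-s['tcp_pos'])@t:.1f}",flush=True)
        if ft>fmax: print('limit'); break
    return th
E
python3 - <<'E'
from go import *
P,R=push(TH-.17); robot.servo_line(P,R,vel=150)
print(robot.get_state()['ft_force'].round(1))
im=robot.snapshot('scene'); crop(im,230,100,430,300,3,'pics/c5.png')
im=robot.snapshot('side'); crop(im,180,60,420,290,3,'pics/s5.png')
run(TH-.17,0.7,.08,3,60)
im=robot.snapshot('scene'); crop(im,230,100,430,300,3,'pics/c6.png')
im=robot.snapshot('side'); crop(im,180,60,420,290,3,'pics/s6.png')
E
```

```text
[ 0.6  0.6 -0.6]
-0.008 t=15.47 ft=-0.2 fr=0.1 fz=-0.3 lag=0.3
0.072 t=15.80 ft=-0.2 fr=0.1 fz=-0.5 lag=0.3
0.152 t=16.12 ft=0.7 fr=-0.3 fz=0.1 lag=0.3
0.232 t=16.45 ft=0.5 fr=0.3 fz=-0.4 lag=0.3
0.312 t=16.77 ft=-0.5 fr=-0.0 fz=-0.1 lag=0.3
0.392 t=17.10 ft=-0.4 fr=-0.4 fz=0.1 lag=0.2
0.472 t=17.43 ft=0.3 fr=-0.5 fz=-0.5 lag=0.2
0.552 t=17.75 ft=-0.1 fr=-0.5 fz=-0.1 lag=0.2
0.632 t=18.07 ft=0.1 fr=0.1 fz=-0.4 lag=0.2
0.700 t=18.38 ft=1.1 fr=0.0 fz=-0.2 lag=0.2
```

View pics/c6.png

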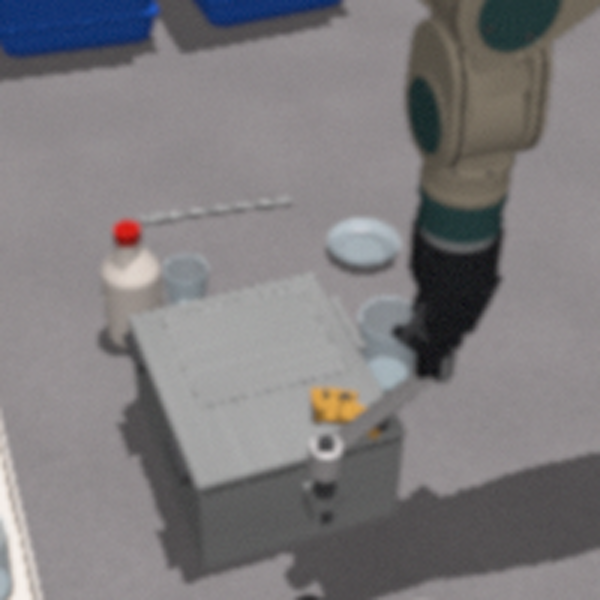

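View pics/s6.png

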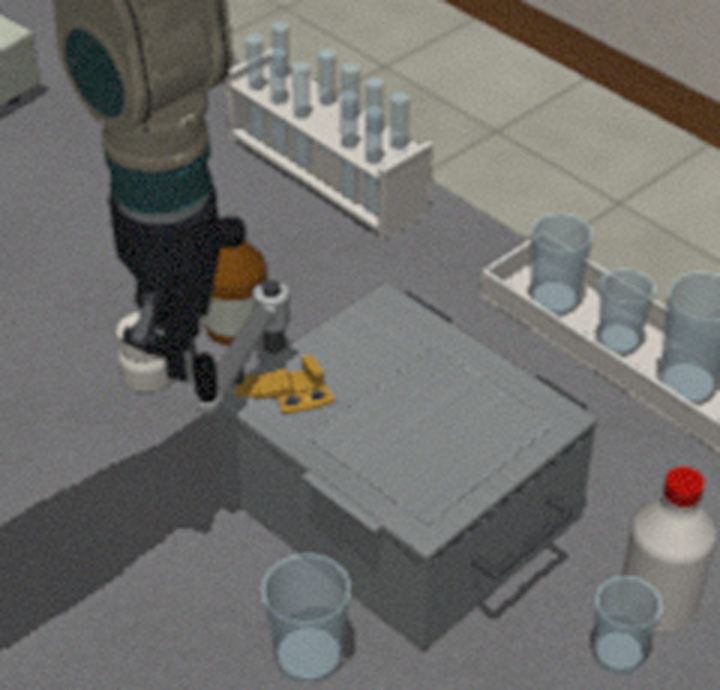

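The handle is turning, and in the side crop the knob is at (205,375) against the finger. I continue with finer steps.

```bash
python3 - <<'E'
from go import *
th=run(.7,1.25,.04,12,40)
E
```

```text
0.740 t=18.76 ft=0.1 fr=-0.6 fz=-0.7 lag=0.1
0.780 t=19.04 ft=0.5 fr=0.6 fz=-0.1 lag=0.1
0.820 t=19.32 ft=1.2 fr=-0.7 fz=0.7 lag=0.1
0.860 t=19.61 ft=1.2 fr=-0.4 fz=1.3 lag=0.2
0.900 t=19.89 ft=2.2 fr=0.2 fz=1.0 lag=-0.0
0.940 t=20.18 ft=0.7 fr=0.8 fz=1.0 lag=-0.4
0.980 t=20.46 ft=1.6 fr=0.5 fz=1.1 lag=-0.1
1.020 t=20.74 ft=0.5 fr=0.1 fz=0.1 lag=-0.7
1.060 t=21.02 ft=1.5 fr=0.5 fz=1.3 lag=-0.3
1.100 t=21.31 ft=1.6 fr=1.4 fz=-0.6 lag=-0.4
1.140 t=21.59 ft=0.2 fr=-0.4 fz=1.4 lag=-0.4
1.180 t=21.88 ft=0.1 fr=-0.6 fz=0.8 lag=-1.0
1.220 t=22.16 ft=0.4 fr=-0.9 fz=-0.1 lag=-0.7
1.250 t=22.41 ft=-0.1 fr=-0.4 fz=-0.0 lag=-0.3
```

```bash
python3 - <<'E'
from go import *
im=robot.snapshot('scene'); crop(im,230,100,430,300,3,'pics/c7.png')
im=robot.snapshot('side'); crop(im,180,60,420,290,3,'pics/s7.png')
E
```

```text
(no output)
```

View pics/c7.png

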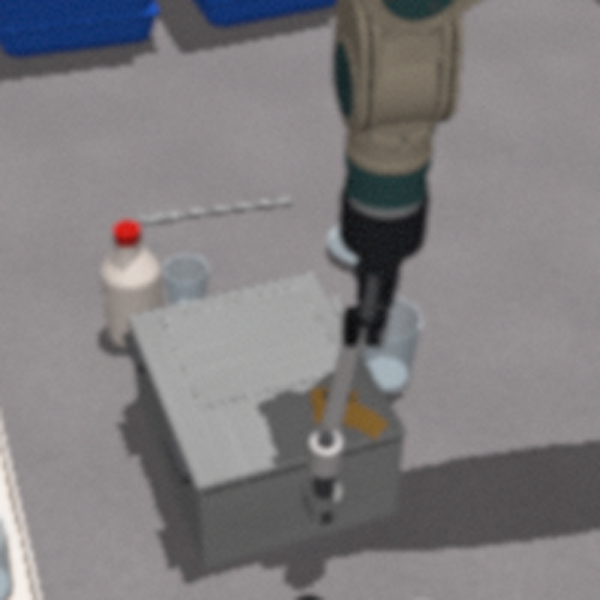

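View pics/s7.png

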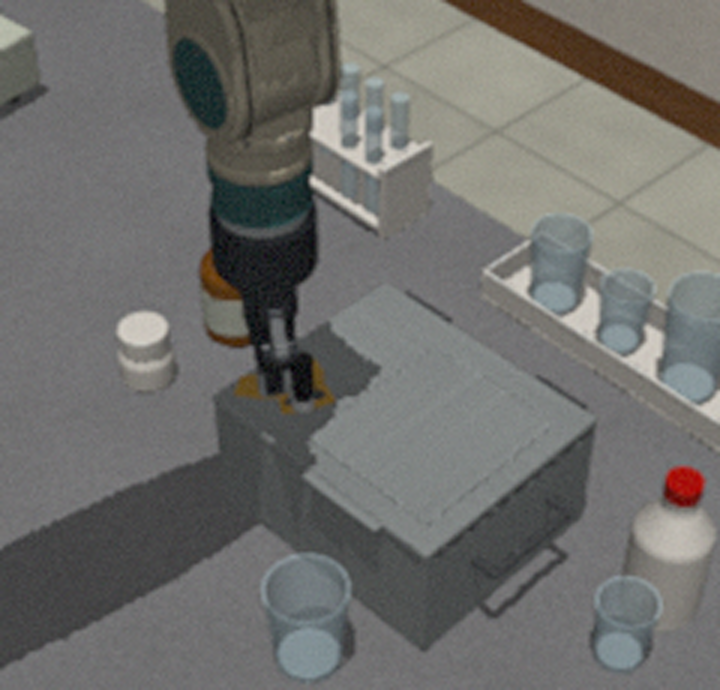

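```bash
python3 - <<'E'
from go import *
th=run(1.25,1.5,.015,11,15)
E
```

```text
1.265 t=22.79 ft=-0.8 fr=1.0 fz=-0.1 lag=-0.1
1.280 t=23.07 ft=-0.3 fr=0.2 fz=-0.7 lag=-0.1
1.295 t=23.36 ft=0.4 fr=0.1 fz=0.2 lag=-0.1
1.310 t=23.64 ft=0.1 fr=0.1 fz=0.1 lag=-0.1
1.325 t=23.93 ft=0.3 fr=-0.0 fz=0.8 lag=-0.1
1.340 t=24.21 ft=1.0 fr=0.5 fz=0.4 lag=0.2
1.355 t=24.49 ft=1.3 fr=0.9 fz=0.4 lag=0.1
1.370 t=24.77 ft=1.2 fr=0.3 fz=-0.6 lag=-0.2
1.385 t=25.06 ft=0.8 fr=0.3 fz=-0.5 lag=-0.4
1.400 t=25.34 ft=5.0 fr=0.3 fz=2.8 lag=1.0
1.415 t=25.62 ft=8.1 fr=0.2 fz=4.1 lag=2.4
1.430 t=25.91 ft=12.2 fr=-0.2 fz=5.5 lag=3.9
limit
```

The force has risen to 12 N, which could be the stop or the ramp. I'll look at the lift and the angle before pushing more.

```bash
python3 - <<'E'
from go import *
im=robot.snapshot('scene'); crop(im,300,170,390,260,7,'pics/c8.png')
im=robot.snapshot('side'); crop(im,240,140,340,220,7,'pics/s8.png')
im=robot.snapshot('wrist'); cv2.imwrite('pics/w8.png',im[:,:,::-1])
s=robot.get_state(); print(s['tcp_pos'],s['ft_force'],s['time'])
E
```

```text
[513.81023896   3.14360405 179.33671033] [-9.81220585  4.7391309   6.46665593] 26.0583
```

View pics/c8.png

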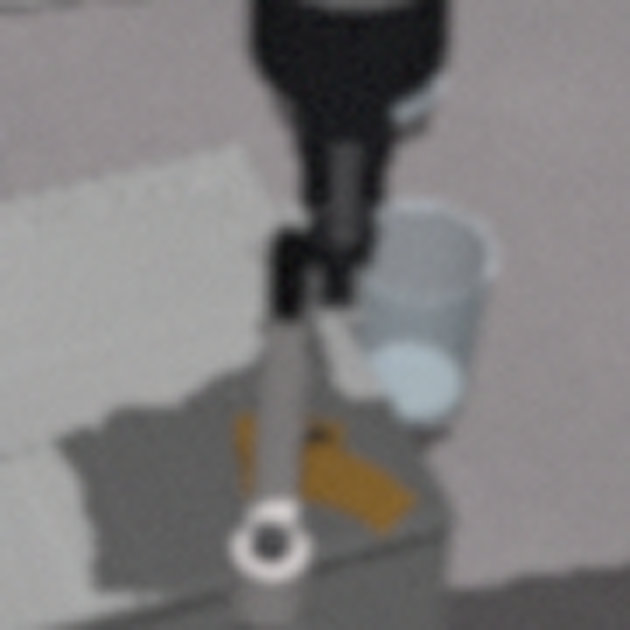

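View pics/s8.png

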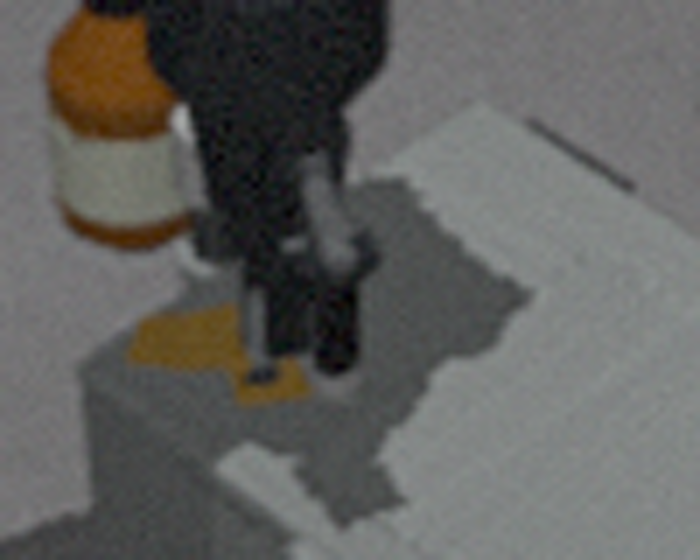

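View pics/w8.png

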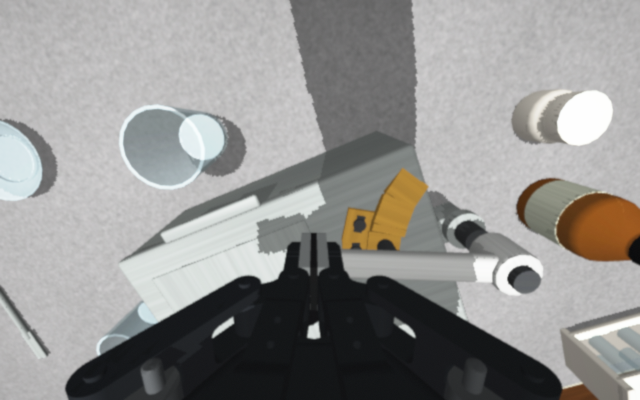

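```bash
python3 - <<'E'
from go import *
print('knob top in c8/s8 coords, lift 0 and .007')
for th in (1.35,1.4,1.45,1.5):
  for l in (0,7):
    k=[W3(knob(th,l))]; c=(proj('scene',k)[0]-[300,170])*7; s=(proj('side',k)[0]-[240,140])*7; print(th,l,c.round(),s.round())
print('pin at z=128 in c4, s4 coords')
for th in (.7,.9,1.1,1.2,1.3,1.4,1.5,1.6,1.7):
    k=[W3(knob(th,0,75,130))]; print(th,((proj('scene',k)[0]-[230,100])*3).round(),((proj('side',k)[0]-[180,60])*3).round())
im=cv2.imread('pics/c4.png')[360:480,280:440]; cv2.imwrite('pics/c4z.png',cv2.resize(im,None,fx=4,fy=4,interpolation=cv2.INTER_CUBIC))
im=cv2.imread('pics/s4.png')[320:440,200:370]; cv2.imwrite('pics/s4z.png',cv2.resize(im,None,fx=4,fy=4,interpolation=cv2.INTER_CUBIC))
E
```

```text
knob top in c8/s8 coords, lift 0 and .007
1.35 0 [299. 244.] [315. 278.]
1.35 7 [299. 231.] [314. 263.]
1.4 0 [282. 243.] [334. 274.]
1.4 7 [283. 230.] [333. 258.]
1.45 0 [266. 242.] [352. 269.]
1.45 7 [267. 229.] [352. 253.]
1.5 0 [250. 242.] [370. 263.]
1.5 7 [250. 229.] [370. 247.]
pin at z=128 in c4, s4 coords
0.7 [378. 427.] [239. 378.]
0.9 [364. 419.] [256. 381.]
1.1 [350. 414.] [275. 382.]
1.2 [342. 412.] [284. 381.]
1.3 [334. 411.] [293. 380.]
1.4 [326. 410.] [302. 378.]
1.5 [318. 410.] [310. 375.]
1.6 [310. 410.] [318. 372.]
1.7 [302. 411.] [326. 368.]
```

View pics/c4z.png

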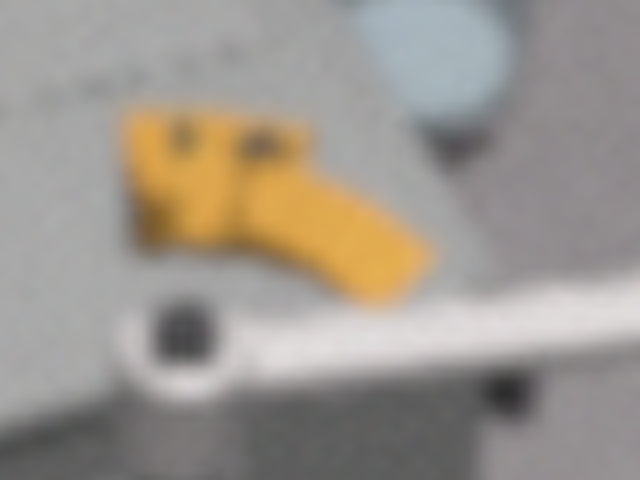

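View pics/s4z.png

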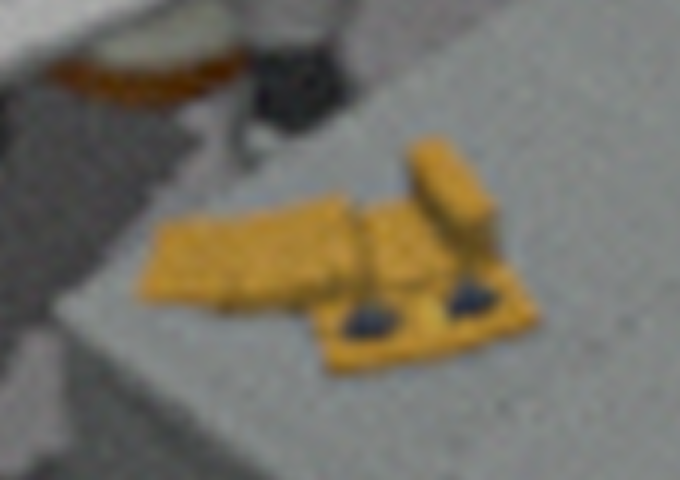

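The crest projects to th≈1.22–1.27 and the stop wall, less the pin radius, to about 1.38–1.40. So the rise at 1.40 looks like the stop behind the notch. I'll back off and check that the handle stays.

```bash
python3 - <<'E'
from go import *
for th,v in ((1.38,20),(1.15,100)):
    P,R=push(th); robot.servo_line(P,R,vel=v); print(robot.get_state()['ft_force'].round(1))
P,R=push(1.15,z=330); robot.servo_line(P,R,vel=200)
P2=P+np.array([-120,60,40]); robot.move_ptp(P2,R)
s=robot.get_state(); print(s['time'],s['ft_force'].round(1))
im=robot.snapshot('scene'); cv2.imwrite('pics/c9f.png',im[:,:,::-1]);crop(im,290,170,390,260,7,'pics/c9.png')
im=robot.snapshot('side'); cv2.imwrite('pics/s9f.png',im[:,:,::-1]);crop(im,240,140,340,220,7,'pics/s9.png')
E
```

```text
[-0.9 -0.3  0.2]
[ 0.9  0.5 -0.2]
28.5 [ 0.8  0.3 -0. ]
```

View pics/c9.png

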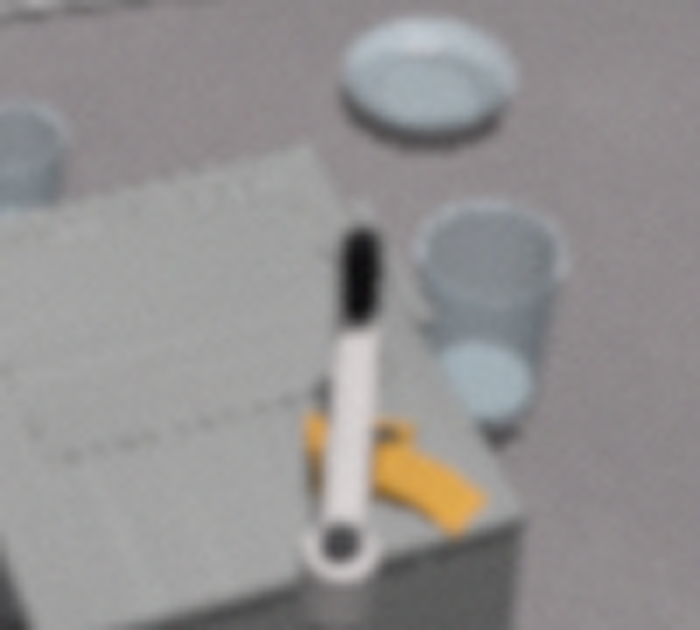

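View pics/s9.png

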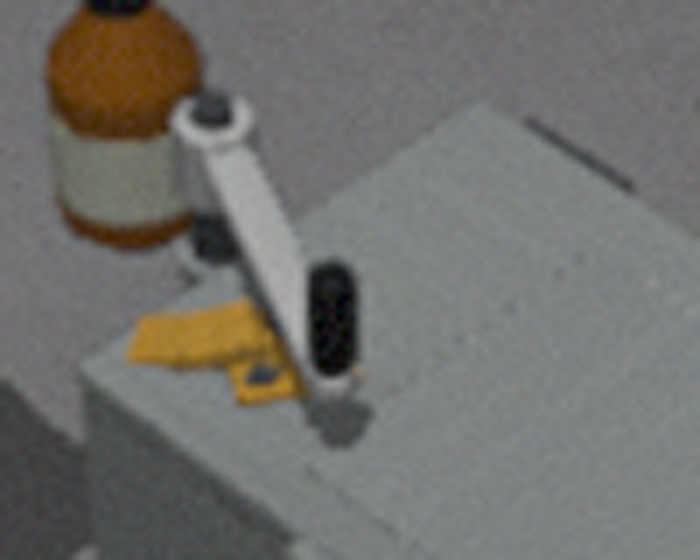

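View pics/s9f.png

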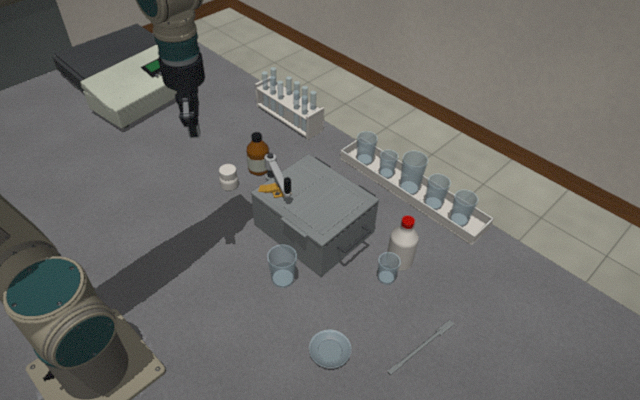

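The handle stayed at th≈1.39 after release, right against the catch's end wall. I'll check the lift more precisely by comparing the knob's dark blob with the first images, when the lift was 0.

```bash
python3 - <<'E'
from h import *
from scipy.optimize import least_squares
def cen(fn,u,v):
    g=cv2.imread(fn,0).astype(float); x0,y0=int(u)-11,int(v)-14
    p=g[y0:y0+29,x0:x0+23]; m=(p<55).astype(np.uint8)
    n,l,st,c=cv2.connectedComponentsWithStats(m); i=1+np.argmax(st[1:,4])
    w=np.where(cv2.dilate((l==i).astype(np.uint8),np.ones((3,3))),np.clip(90-p,0,None),0)
    Y,X=np.mgrid[:29,:23]; print(fn,st[i]); return np.array([x0+(w*X).sum()/w.sum(),y0+(w*Y).sum()/w.sum()])
def fit(cs,ss):
    f=lambda q:np.r_[proj('scene',[W3(knob(q[0],q[1],z=180))])[0]-cs,proj('side',[W3(knob(q[0],q[1],z=180))])[0]-ss]
    r=least_squares(f,[.5,0],x_scale=[.1,5]);return r.x,r.fun
c0,s0=cen('pics/scene0.png',388,239),cen('pics/side0.png',223,172)
c1,s1=cen('pics/c9f.png',341,209),cen('pics/s9f.png',287.5,185.5)
print(fit(c0,s0));print(fit(c1,s1))
# lid corners check
for al in (0,.03):
    print(al,proj('side',[W3(lidpt(al,202,y,12)) for y in(120,-120)]).round(1).tolist(),proj('side',[W3([-100,y,110]) for y in(120,-120)]).round(1).tolist())
E
```

```text
pics/scene0.png [ 8  7  5 13 53]
pics/side0.png [ 7  6  8 16 95]
pics/c9f.png [10  9  4 11 37]
pics/s9f.png [ 8  7  7 16 96]
(array([0.06213849, 2.22148162]), array([-0.27992209,  0.25998759,  0.62214296, -0.34398053]))
(array([1.38281729, 3.05021018]), array([-0.07920109,  0.33682258, -0.117912  , -0.27900895]))
0 [[250.6, 191.9], [322.6, 245.1]] [[251.6, 194.9], [323.1, 248.0]]
0.03 [[250.6, 190.0], [322.8, 243.2]] [[251.6, 194.9], [323.1, 248.0]]
```

```bash
python3 - <<'E'
from h import *
s=robot.get_state(); print(s['time'],s['ft_force'].round(1)); print(robot.job_done())
E
```

```text
28.6 [0.3 0.7 0. ]
the job is handed in; nothing more can be done
None
```

I shut the lid, swung the handle round into the catch, and handed the job in at 28.6 s with the arm clear of everything.

- **Lid:** I pressed it down to a firm stop with about 21 N. It stayed shut after I let go, and its corners in the pictures match a shut lid.
- **Handle:** I pushed the knob round with the closed fingers until I felt a firm stop at about 12 N, then backed off and lifted away. The handle stayed at about 1.38 rad, against the end wall of the catch, past the crest at about 1.22–1.27 rad.
- **Lift:** the pictures put the knob about 1–3 mm up. That fits the pin being down in the notch rather than on the 7 mm crest, but the measurement is only good to about 1–2 mm.
- **Other things:** in the last pictures everything round the box looks to be where it started. I compared them by eye only.

**What disagreed:** the ramp showed only about 1–2 N at the pauses, below the stated 3–8 N. I saw no clear drop in force as the pin fell, so the evidence that it is home is the stop, the handle staying put, and the pictures.

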